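# Eject the stamped soap bar and stop it on the chute

## Robot

A 6-joint arm with a two-finger parallel gripper is mounted at the origin on a cart in front of the work surface, level with it; the furniture and walls round the work are solid. World frame = base frame: x ahead of the robot, y to its left, z up, the work surface at z = 0. Lengths are in m, angles in rad, forces in N, time in s.
With the tool pointing down it reaches from about 0.35 to 0.775 m from the base axis. Payload 5.5 kg.
Tool frame: the origin (TCP) lies between the finger pads; the fingertips stand 25 mm ahead of it and the grasp point (between the pads) lies 6 mm ahead of it; z points along the fingers, y is the line along which they close (so a half turn about z gives the same grasp; the last joint's range is limited). The gripper opens to 85 mm and grips with 20 to 120 N. Pads are 22 mm wide; open, the fingers measure 114 mm over their backs; the gripper's body (76 mm by 85 mm) begins 54 mm behind the grasp point. The pads swing forward as they close: fully open they stand 13 mm farther back than shut.
Start: joints at [-1.332, 0.313, 0.046, 1.304, 0, 1.431], TCP at [0.213, -0.534, 0.256] pointing down, gripper open.
Joint ranges: [-2.76, 2.76], [-0.86, 1.69], [-1.03, 1.26], [-2.2, 2.34], [-1.47, 1.5], [-3.14, 3.14]. Speed limits (rad/s): [2.57, 2.57, 3.14, 3.14, 3.14, 3.14].

## Interface

Orientations are given as a unit quaternion [w, x, y, z].
In Python, from station import manip gives the robot as it stands. Calls block until the motion is done:
- manip.reach(position, orientation): joint-space move of the TCP to a pose.
- manip.move_l(position, attitude=None, rate=0.15, max_force=None): straight line of the TCP; attitude=None keeps the orientation; rate is the mean speed in m/s. With max_force (N) it stops when the force on the tool has changed by that much, and returns True; else False.
- manip.set_joints(angles): joint-space move.
- manip.grip(opening): finger opening in m; the grip force is fixed at half the most; returns when the fingers have stopped.
- manip.dwell(seconds).
- manip.solve_ik(position, orientation): joint angles nearest the present ones, or None.
- manip.capture(name): name is "scene" or "top" or "wrist"; returns a dict with "pixels" (400x640x3 uint8, red, green, blue), "fx", "fy", "cx", "cy" (pixels), "k1" (the pictures are not rectified: a ray, as slopes to the right and down, at radius r is drawn at 1 + k1 r^2 times it, then the intrinsics apply), "R" (3x3) and "t" (3): a world point X has camera coordinates R X + t; the wrist camera has in their place "T_tool_cam" (4x4, takes a point from camera to tool coordinates, whose origin is the TCP and whose axes are the flange's). Camera axes: x right, y down, z forward; pixel columns grow to the right and rows downward; lengths in m; the calibration is good to about 2 mm. A picture is of the moment at which its call begins: read the wrist's pose just before it. There is no depth.
A pose or a line that the arm cannot do raises manip.PlanningError and nothing moves.
- manip.close_job(): hands the job in; it is judged then, once.
Readings, each from a call of its own:
- manip.read_clock(): time.
- manip.read_joints(): joint angles.
- manip.read_joint_velocities(): joint speeds.
- manip.read_joint_torque(): joint torques, N m.
- manip.read_tcp_pos(): TCP position.
- manip.read_eef_rot(): TCP orientation.
- manip.read_wrist_force(): force on the tool from outside, world axes, zero at the start.
- manip.read_wrist_torque(): the same for the moment, N m.
- manip.read_gripper_width(): finger opening in m.
- manip.read_grasp_force(): force on a finger pad.
Only numpy, scipy, OpenCV 4.12 (cv2) and the standard library are available. Lean on these libraries where they do the work, as an engineer would, in place of code of your own. Each camera call takes 0.05 s, during which the arm holds its last target. There are 200 camera calls.

## Task

Press the spring key of the soap ejector fully down with one finger, so that the soap bar pops out of its nest, and with the other finger stop the bar as it slides down the chute: more than half its length out of the nest, but not off the open lower end. Do not grip or lift the bar, leave the other things on the table where they are, and finish while still holding: key kept down with one finger, bar resting against the other.

Things in the scene. Friction and masses are not known exactly. Their poses are not given: they have to be found in the camera images.
- ejector: soap ejector, fixed: plywood base 190 x 128 x 8 mm with a sloping metal chute and, beside it, a wide white push key. Origin on the table top; x level, the way the chute runs downhill; y level across it; z up. Base covers x -95 to 95, y -82 to 46 mm. The chute's middle line is y = 0, the key's middle x 48, y -50 mm. Highest point: bar in its nest, about 95 mm up, at the uphill end.
- chute: slippery polished channel 47 mm wide, 20 degree slope, side walls 4 mm thick and 8 mm above its surface. Origin over the nest's middle in the running surface, at ejector x -53, y 0, z 65 mm; x downhill along the slope, y across, z square off it. Nest: pocket 12 mm deep, x -33 to 33; then smooth surface to the open end at x 150 mm. Beside the key's middle the surface is 28 mm above the table.
- bar: soap bar 42 x 63 x 26 mm, 0.11 kg, in the nest, about 14 mm of it above the running surface. Origin at the centre of its underside (starts at chute x 2, z -12 mm); y (63 mm long) lies along the chute, pointing uphill, z up through its thickness. Raised about 12 mm by the lifter it slides down by itself in about 0.3 s and off the open end if nothing stops it.
- key_top (a point): centre of the level top of the white key, 56 mm (along the chute) x 34 mm, beside the chute at the ejector's -y side; 54 mm above the table at rest, 41 mm fully down, 13 mm over the chute surface beside it: one finger can press it while the other, at the same height, stands in the chute clear of the surface. The key's middle is 50 mm from the chute's middle line.
- key (a joint): travel of the key, 0 at rest, 0.013 m fully down; a spring pushes it back up (about 3 N at first, 5 to 6 N fully down, with the bar's weight). It is linked to the lifter under the bar, which rises square off the slope by the same amount.
- spare_bar_a: another soap bar, 43 x 63 x 26 mm, lying flat on the table beside the ejector; leave alone. Origin at the centre of its underside.
- spare_bar_b: another soap bar, 42 x 63 x 25 mm, lying flat on the table beside the ejector; leave alone. Origin at the centre of its underside.
- salve: round salve pot 65 mm across, 29 mm high; leave alone. Origin at the centre of its underside.
- dropper: dropper bottle 33 mm across, 102 mm high; leave alone. Origin at the centre of its underside.

How it is judged:
By the outcome, as a careful person would: the job done as asked, in the order asked, and still so for the second after the job is handed in, while the arm keeps its last pose, push and grip.
It also fails if it takes over 35 s, if anything falls off the work surface, if the arm or the gripper's body presses on something with over 40 N, if the wrist force passes 120 N, or if a joint passes its speed limit or range.

## Working session

There is one attempt and no reset: what is moved stays moved. The work goes in short steps, each a Python script; the robot and the scene stay as the last script left them, time stands still between calls to the robot, and variables do not carry over. Pictures are saved under pics/ and viewed, at most 10 in all, crops included, and the job is handed in when it is done.

```bash
ls; mkdir -p pics
python3 - <<'E'
from station import manip
import cv2,pickle
d={}
for n in("scene","top","wrist"):
    c=manip.capture(n); d[n]=c; cv2.imwrite(f"pics/{n}0.png",c["pixels"][:,:,::-1])
    print(n,{k:v for k,v in c.items() if k!="pixels"})
pickle.dump(d,open("cap0.pkl","wb"))
print(manip.read_clock(),manip.read_eef_rot(),manip.read_gripper_width())
E
```

```text
pics
scene {'fx': 413.01820996515573, 'fy': 413.01820996515573, 'cx': 320.70684824439763, 'cy': 207.7569178544666, 'k1': -0.032285537139248026, 'R': array([[ 0.58672639, -0.80976533, -0.00567925],
       [-0.49023694, -0.34960825, -0.79839953],
       [ 0.64453075,  0.47122625, -0.60210127]]), 't': array([-0.34366736,  0.35220285,  0.49352099])}
top {'fx': 404.0305649416627, 'fy': 404.0305649416627, 'cx': 319.459031427104, 'cy': 201.25042204463438, 'k1': -0.053660010211073396, 'R': array([[-0.01118255, -0.99975964, -0.01885796],
       [-0.99467145,  0.01305463, -0.10226572],
       [ 0.10248732,  0.01761388, -0.99457835]]), 't': array([0.03469098, 0.5819811 , 0.85471901])}
wrist {'fx': 295.94712941239857, 'fy': 295.94712941239857, 'cx': 319.3140022737839, 'cy': 203.91253768815892, 'k1': -0.023600086645433543, 'T_tool_cam': array([[ 6.39197033e-05, -9.60140695e-01, -2.79517157e-01,
         7.26106909e-02],
       [ 9.99999997e-01,  4.75213542e-05,  6.54432708e-05,
        -2.89294441e-04],
       [-4.95517137e-05, -2.79517160e-01,  9.60140695e-01,
        -1.16768000e-01],
       [ 0.00000000e+00,  0.00000000e+00,  0.00000000e+00,
         1.00000000e+00]])}
0.15 [-7.07322226e-04  9.82120228e-01  1.88253433e-01 -4.70493695e-05] 0.08560470238892022
```

View pics/top0.png

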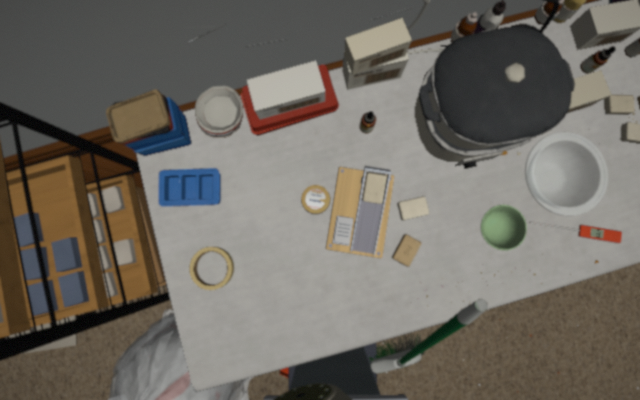

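View pics/scene0.png

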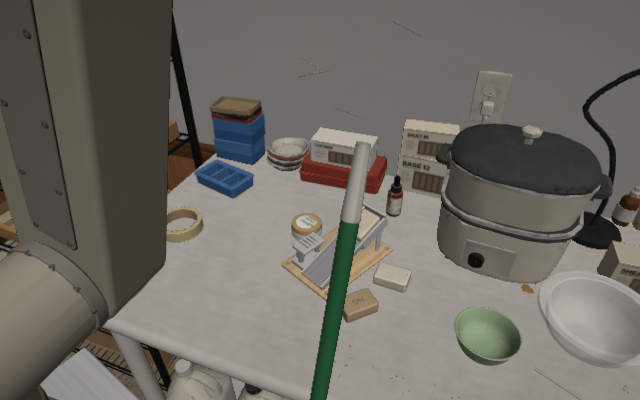

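The top view shows the ejector around (360,212), with its nest at the far end (375,187), the key at (343,230), and the open chute end towards the robot. The spare bars are at (413,208) and (407,250), the salve pot at (315,199), and the dropper at (368,121). A green/white pole stands near (480,305) in top and (360,150) in scene, so I'll locate it too.

```bash
cat > h.py <<'E'
import numpy as np, cv2
from scipy.spatial.transform import Rotation as Rn
def K(c): return np.array([[c["fx"],0,c["cx"]],[0,c["fy"],c["cy"]],[0,0,1]])
def pose(c,p=None,q=None):
    "camera->world R,C"
    if "R" in c: return c["R"].T, -c["R"].T@c["t"]
    R=Rn.from_quat(np.roll(q,-1)).as_matrix(); T=c["T_tool_cam"]
    return R@T[:3,:3], R@T[:3,3]+p
def rays(c,uv,P):
    u=cv2.undistortPoints(np.array(uv,float).reshape(-1,1,2),K(c),np.array([c["k1"],0,0,0.]))[:,0]
    return np.c_[u,np.ones(len(u))]@P[0].T, P[1]
def onplane(c,uv,z,P):
    d,C=rays(c,uv,P); z=np.broadcast_to(z,len(d)); return C+d*((z-C[2])/d[:,2])[:,None]
def project(c,X,P):
    Rw=P[0].T; return cv2.projectPoints(np.array(X,float),cv2.Rodrigues(Rw)[0],-Rw@P[1],K(c),np.array([c["k1"],0,0,0.]))[0][:,0]
def quat(x,z):
    "tool quaternion with z axis z, x axis about x"
    z=np.array(z)/np.linalg.norm(z); x=np.array(x)-np.dot(x,z)*z; x/=np.linalg.norm(x)
    return np.roll(Rn.from_matrix(np.c_[x,np.cross(z,x),z]).as_quat(),1)
E
python3 - <<'E'
from h import *; import pickle
d=pickle.load(open("cap0.pkl","rb")); t,s=d["top"],d["scene"]
def tri(a,b):
    (d1,),C1=rays(t,[a],pose(t)); (d2,),C2=rays(s,[b],pose(s))
    k=np.linalg.lstsq(np.c_[d1,-d2],C2-C1,rcond=None)[0]; A=C1+k[0]*d1;B=C2+k[1]*d2; return (A+B)/2,np.linalg.norm(A-B)
print(tri((480,305),(361,146)),tri((465,317),(349,222)))
print(onplane(t,[(340,167),(396,169),(387,258),(327,250)],.008,pose(t)))
print(onplane(t,[(315,199),(413,208),(407,250),(368,121)],[.029,.026,.026,.05],pose(t)))
im=cv2.resize(t["pixels"][150:270,290:450,::-1],None,fx=5,fy=5,interpolation=cv2.INTER_CUBIC);cv2.imwrite("pics/crop.png",im)
E
```

```text
(array([ 0.40473696, -0.19007418,  0.36027558]), np.float64(0.003901249516084307)) (array([ 0.37424204, -0.19720931,  0.27745605]), np.float64(0.0030244967251959617))
[[ 0.66198219 -0.019373    0.008     ]
 [ 0.65566722 -0.14587821  0.008     ]
 [ 0.45649655 -0.11999689  0.008     ]
 [ 0.47569641  0.01249189  0.008     ]]
[[ 0.58757334  0.03736913  0.029     ]
 [ 0.5652136  -0.17734453  0.026     ]
 [ 0.47386444 -0.16126429  0.026     ]
 [ 0.75533117 -0.08086887  0.05      ]]
```

View pics/crop.png

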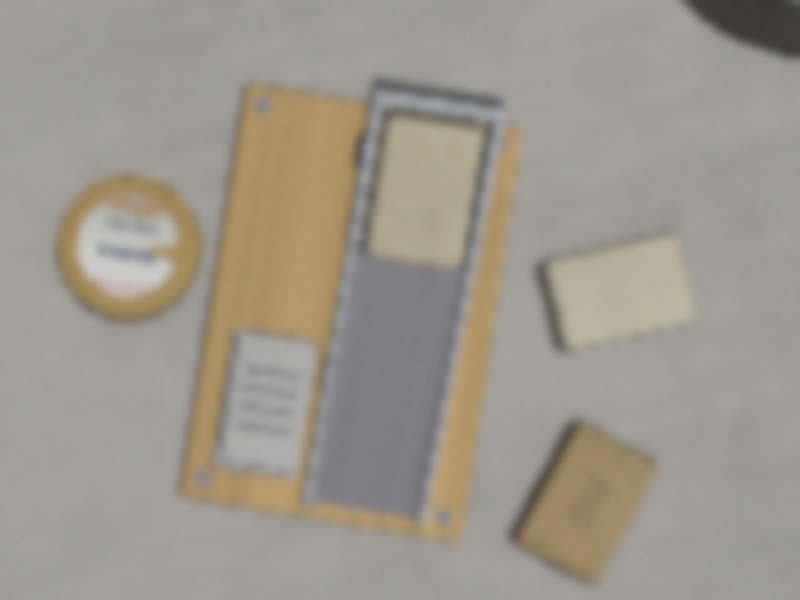

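The crop shows plywood corners at (245,85), (180,497) and (460,540), with the key at (268,400). I'll raise the arm, swing it over the pole (its top is at about z 0.36), then take a wrist view over the ejector.

Run:
```python
from h import *; import pickle
from scipy.optimize import least_squares
from station import manip
t=pickle.load(open("cap0.pkl","rb"))["top"]
px=np.array([(245,85),(180,497),(460,540)])/5+[290,150]
W=onplane(t,px,.008,pose(t))[:,:2]
M=np.array([(-95,-82),(95,-82),(95,46)])/1000
def T(p,m): c,s=np.cos(p[2]),np.sin(p[2]); return m@np.array([[c,s],[-s,c]])+p[:2]
r=least_squares(lambda p:(T(p,M)-W).ravel(),[.56,-.07,3.0]); print("ejector",r.x,r.fun*1000)
np.save("ej.npy",r.x)
th=r.x[2]; ex=[np.cos(th),np.sin(th),0]
q0=manip.read_joints(); p0=manip.read_tcp_pos()
a=np.arctan2(p0[1],p0[0])
up=manip.solve_ik([.5*np.cos(a),.5*np.sin(a),.52],manip.read_eef_rot()); print("up",up)
if up is not None:
    manip.set_joints(up)
    q=np.array(manip.read_joints()); c=T(r.x,np.array([[.01,-.01]]))[0]
    Q=quat(ex,[0,0,-1])
    hi=manip.solve_ik([c[0],c[1],.45],Q); print("hi",hi)
    q[0]=hi[0]; q[5]=hi[5]; manip.set_joints(q)
    manip.reach([c[0],c[1],.45],Q); manip.move_l([c[0],c[1],.27],rate=.2)
    manip.dwell(.2)
    P=(np.array(manip.read_tcp_pos()),np.array(manip.read_eef_rot())); w=manip.capture("wrist")
    pickle.dump((w,P),open("w1.pkl","wb")); cv2.imwrite("pics/w1.png",w["pixels"][:,:,::-1])
    print(P,manip.read_clock(),manip.read_wrist_force())
    E=lambda x,y,z:[*T(r.x,np.array([[x,y]])/1000)[0],z/1000]
    print(project(w,[E(20,-67,54),E(20,-33,54),E(76,-33,54),E(76,-67,54),E(-95,-82,8),E(95,-82,8),E(95,46,8),E(-95,46,8)],pose(w,*P)).round(1))
```

```text
ejector [ 0.55644258 -0.08124915  2.97130375] [ 1.95024466  0.57569032 -0.33206554  0.97056304 -1.61817912 -1.54625336]
up [-1.35262402e+00  2.60020047e-01  6.34200187e-01  1.94639323e+00
 -5.33394694e-05  1.41020162e+00]
hi [-0.27170031  0.30867458  0.5154957   1.77761744  0.         -0.1014114 ]
(array([ 0.54889082, -0.06986546,  0.27124766]), array([ 1.11715786e-03,  8.50391337e-02,  9.96376963e-01, -2.14075188e-04])) 4.825 [-0.48137572  0.15379319 -1.46026473]
[[368.5 171.5]
 [338.7 171.5]
 [339.6 120.5]
 [370.8 120.6]
 [370.1 247.2]
 [377.5 104.1]
 [272.7 104.1]
 [278.6 247.1]]
```

View pics/w1.png

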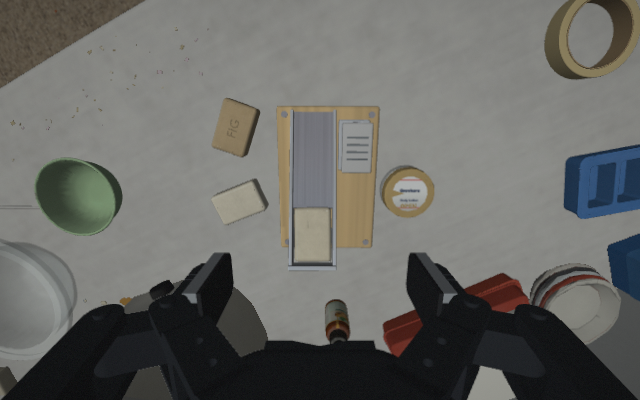

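The wrist view shows the base corners at about (380,107), (277,106) and (373,248), and the key at (340–373, 122–172). The prediction is about 3 px off. I'll refine it with masks from this view, after moving lower.

Run:
```python
from h import *; import pickle
w,P=pickle.load(open("w1.pkl","rb")); c=pose(w,*P)
hsv=cv2.cvtColor(w["pixels"],cv2.COLOR_RGB2HSV)
print([hsv[y,x].tolist() for x,y in((358,200),(285,150),(356,127),(345,160),(315,150),(260,180),(310,230))])
m=cv2.inRange(hsv,(10,75,90),(28,255,255))
roi=np.zeros_like(m); roi[98:256,268:386]=255
m&=roi
pts=np.argwhere(m)[:,::-1].astype(float)
# plywood outer edges: subpixel at HSV sat crossing along rows/cols
S=hsv[:,:,1].astype(float)
def cross(v,th): i=np.argmax(v>th); return i-(v[i]-th)/(v[i]-v[i-1])
right=[(394-cross(S[y,394:355:-1],55),y) for y in range(190,240,4)]+[(394-cross(S[y,394:374:-1],55),y) for y in range(115,150,4)]
top=[(x,95+cross(S[95:120,x],55)) for x in range(345,373,3)]
left=[(265+cross(S[y,265:290],55),y) for y in range(112,190,4)]
bot=[(x,258-cross(S[258:230:-1,x],55)) for x in range(342,366,3)]
th=np.load("ej.npy")[2]
W={k:onplane(w,v,.008,c)[:,:2] for k,v in dict(right=right,top=top,left=left,bot=bot).items()}
for k in W: print(k,W[k][[0,len(W[k])//2,-1]].round(4).tolist())
# lines: right y=-82, left y=46, top x=95, bot x=-95
from scipy.optimize import least_squares
def res(p):
    cs,s=np.cos(p[2]),np.sin(p[2]); o=[]
    for k,a,v in(("right",1,-.082),("left",1,.046),("top",0,.095),("bot",0,-.095)):
        l=(W[k]-p[:2])@np.array([[cs,-s],[s,cs]]); o.append((l[:,a]-v))
    return o
r=least_squares(lambda p:np.concatenate(res(p)),[.556,-.081,th],loss="soft_l1",f_scale=.001)
print(r.x,[round(float(np.median(x))*1000,2) for x in res(r.x)]); np.save("ej2.npy",r.x)
E_=lambda x,y,z:[r.x[0]+(np.cos(r.x[2])*x-np.sin(r.x[2])*y)/1000,r.x[1]+(np.sin(r.x[2])*x+np.cos(r.x[2])*y)/1000,z/1000]
print(project(w,[E_(20,-67,54),E_(20,-33,54),E_(76,-33,54),E_(76,-67,54),E_(-95,-82,8),E_(95,-82,8),E_(95,46,8)],c).round(1).tolist())
```

```text
[[19, 91, 148], [19, 91, 157], [60, 3, 149], [75, 3, 146], [115, 12, 124], [30, 5, 143], [23, 37, 159]]
right [[0.5874, 0.0233], [0.6447, -0.0121], [0.528, 0.0086]]
top [[0.4721, -0.0238], [0.4753, -0.0057], [0.4777, 0.0087]]
left [[0.4649, -0.1081], [0.5129, -0.1167], [0.5592, -0.125]]
bot [[0.6569, -0.0553], [0.6597, -0.0387], [0.6623, -0.0264]]
[ 0.55789147 -0.07833323  2.96564873] [1.5, -0.43, -0.94, 1.68]
[[371.3, 172.6], [341.5, 172.4], [342.8, 121.6], [374.0, 121.8], [371.9, 248.1], [380.4, 105.3], [275.7, 104.7]]
```

Run:
```python
from h import *; import pickle
from station import manip
r=np.load("ej2.npy"); cs,s=np.cos(r[2]),np.sin(r[2])
x,y=.046,-.025
X=r[0]+cs*x-s*y; Y=r[1]+s*x+cs*y; Q=quat([cs,s,0],[0,0,-1])
manip.grip(.036)
manip.move_l([X,Y,.27],Q); manip.move_l([X,Y,.115],rate=.15); manip.dwell(.2)
P=(np.array(manip.read_tcp_pos()),np.array(manip.read_eef_rot())); w=manip.capture("wrist")
cv2.imwrite("pics/w2.png",w["pixels"][:,:,::-1]); sc=manip.capture("scene")["pixels"]
cv2.imwrite("pics/s2.png",cv2.resize(sc[180:310,250:430,::-1],None,fx=4,fy=4))
print(P,X,Y,manip.read_gripper_width(),manip.read_clock(),manip.read_wrist_force())
```

```text
(array([ 0.51758944, -0.04582423,  0.11583799]), array([ 8.19908468e-04,  8.78389192e-02,  9.96134343e-01, -1.51086125e-04])) 0.5169775717704888 -0.045667453300131514 0.03602941856410254 7.2583 [ 0.33664138  0.10202954 -0.85571926]
```

View pics/w2.png

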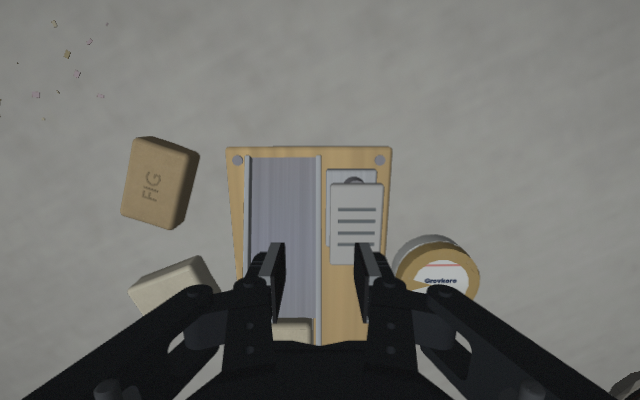

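View pics/s2.png

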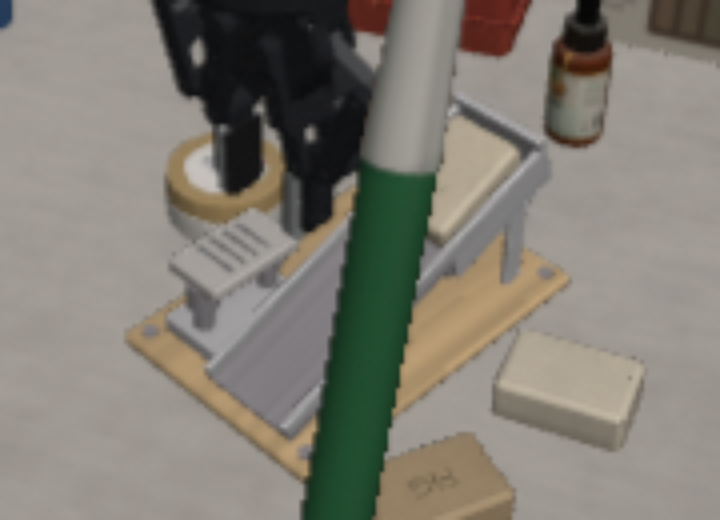

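Run:
```python
from h import *
from station import manip
r=np.load("ej2.npy"); cs,s=np.cos(r[2]),np.sin(r[2])
E_=lambda x,y,z:[r[0]+cs*x-s*y,r[1]+s*x+cs*y,z]
P=(np.array(manip.read_tcp_pos()),np.array(manip.read_eef_rot())); w=manip.capture("wrist")
uv=project(w,[E_(.048,-.05,.054)],pose(w,*P))[0]; print("key pred",uv)
assert abs(uv-[357,224]).max()<9
X=E_(.046,-.025,0)
print(manip.move_l([X[0],X[1],.052],rate=.04,max_force=14))
print(manip.read_tcp_pos(),manip.read_wrist_force(),manip.read_clock())
manip.dwell(.6)
print(manip.read_tcp_pos(),manip.read_wrist_force(),manip.read_wrist_torque())
for n in("wrist","scene"):
    im=manip.capture(n)["pixels"][:,:,::-1]
    if n=="scene": im=cv2.resize(im[180:310,250:430],None,fx=4,fy=4)
    cv2.imwrite(f"pics/{n}3.png",im)
```

```text
key pred [356.50392838 226.95288642]
True
[ 0.51684293 -0.0456167   0.06494346] [-1.15331693 -0.08801796  6.62085007] 8.4667
[ 0.51686076 -0.04560101  0.06492152] [-2.24529762 -0.16918167  8.09188792] [0.08361728 0.31165594 0.06392582]
```

View pics/wrist3.png

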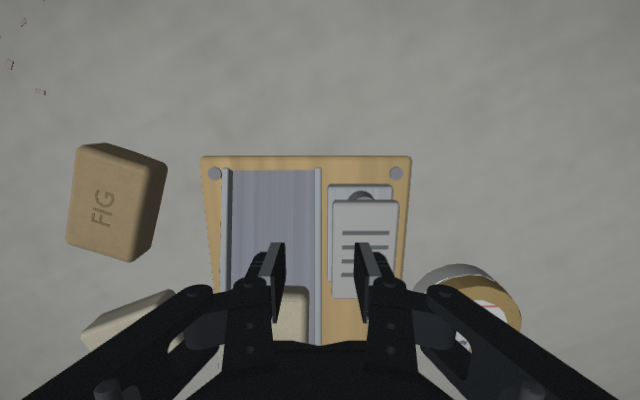

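View pics/scene3.png

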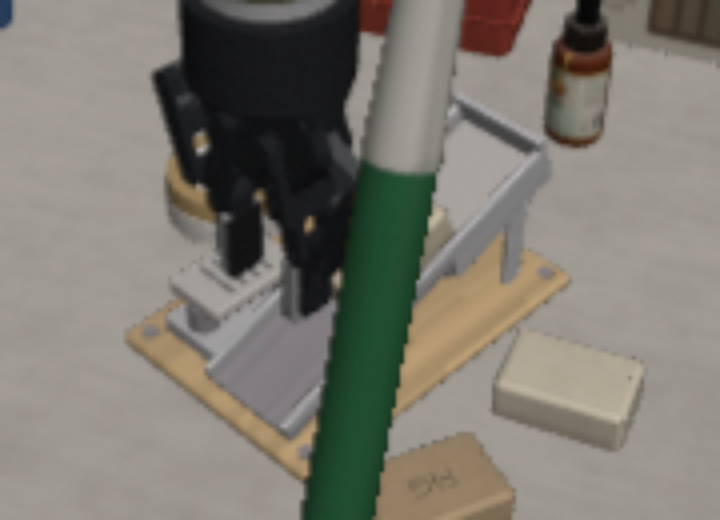

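Wrist image: the bar's front edge is at row about 287, columns up to 308, right at the left finger. The nest is empty in the scene view and the key looks down. I'll push slightly further to confirm the end stop, and check the bar against its expected place.

Run:
```python
from h import *
from station import manip
r=np.load("ej2.npy"); cs,s=np.cos(r[2]),np.sin(r[2])
E_=lambda x,y,z:[r[0]+cs*x-s*y,r[1]+s*x+cs*y,z]
X=E_(.046,-.025,0)
print(manip.move_l([X[0],X[1],.0615],rate=.02,max_force=12)); manip.dwell(.5)
P=(np.array(manip.read_tcp_pos()),np.array(manip.read_eef_rot())); w=manip.capture("wrist")
print(P[0],manip.read_wrist_force())
c=pose(w,*P)
print(project(w,[E_(.035,-.021,.060),E_(.035,.021,.06),E_(.02,-.067,.041),E_(.076,-.067,.041),E_(.076,-.067,.054),E_(.076,-.033,.041)],c).round(1).tolist())
cv2.imwrite("pics/w4.png",cv2.resize(w["pixels"][140:360,180:440,::-1],None,fx=2.5,fy=2.5)); print(manip.read_clock())
```

```text
True
[ 0.51691736 -0.04559815  0.06488007] [-2.77451523 -0.34306907 11.44823005]
[[308.3, 296.2], [219.6, 295.9], [393.7, 299.9], [401.8, 201.7], [409.5, 209.5], [333.1, 201.6]]
9.925
```

View pics/w4.png

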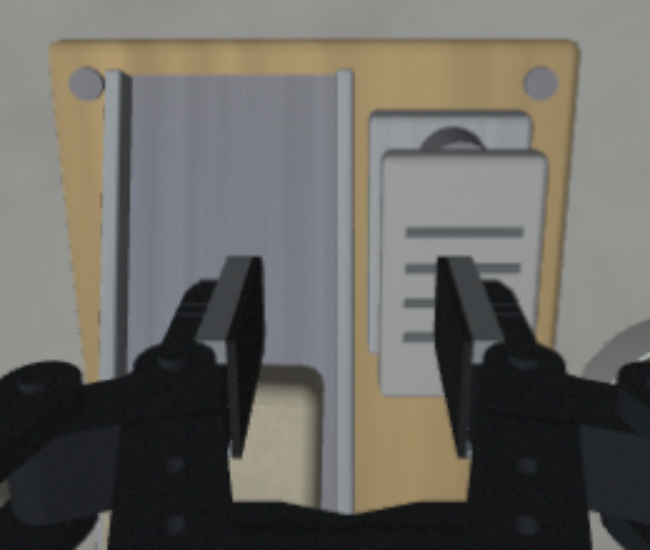

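```bash
python3 -c "
from station import manip
print(manip.read_wrist_force()); print(manip.close_job())"
```

```text
[-2.77451523 -0.34306907 11.44823005]
the job is handed in; nothing more can be done
None
```

The job is handed in: one finger is holding the key on its end stop, and the soap bar is resting against the other finger in the chute, about 55 mm of its 63 mm out of the nest and well short of the open end.

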